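# Strip the counterweights from a boom stand

## Task

The camera is off the boom stand, so its counterweights have to come off the tail of the boom: slide the stop collar off the bar end, then slide both weights off after it and lay them gently on their round edges on the two rods of the rest, their bores in line with the rods. Then slip the stop collar back on the bar, fully over the bar's end, and leave it there. Do not drop the weights or set them on the bench, and do not disturb the aerosol can, bottles and beaker standing round the work.

Things in the scene. Friction and masses are not known exactly. Their poses are not given: they have to be found in the camera images.
- boom_stand: Grey boom stand, fixed. Origin: pillar foot on the bench, z up. Foot plate 20 mm high, from x = -158 to +42 mm, 100 mm wide; head 52 mm wide with a knob to y = +51 mm, top at 185 mm. Its level steel bar, 20 mm thick, axis 150 mm up, runs along the stand's -x (to the robot) from the head (x = -27 mm) to its free end (x = -245 mm, last 8 mm tapered to 13 mm). Empty camera ring at x = +84 mm.
- bar_end (a point): Centre of the bar's free end face, on the bar axis. Same axes as the boom stand: the bar leads from here along +x.
- collar_mid (a point): Stop collar: dark steel ring with two knurled bands, 48 mm in diameter, 24 mm long, bore 26 mm, 0.18 kg; its screw is slack, so it slides freely. Outermost on the bar, hanging 3 mm below the bar's axis. This point is its centre, half-way along the bore; x is the bore's axis.
- large_weight_mid (a point): Large counterweight: plain steel disc, 66 mm in diameter, 36 mm long, bore 26 mm, about 0.55 kg, slides freely on the bar behind the collar; it may be the inner or the outer of the two. This point is its centre, half-way along the bore; x is the bore's axis. It hangs 3 mm below the bar's axis.
- small_weight_mid (a point): Small counterweight: as the large one, 56 mm in diameter, 36 mm long, bore 26 mm, about 0.38 kg. This point is its centre; x is the bore's axis.
- collar: The stop collar's body (origin and axes as its centre point).
- large_weight: The large counterweight's body (origin and axes as its centre point).
- small_weight: The small counterweight's body (origin and axes as its centre point).
- rest: Aluminium rest, fixed: plate 224 x 76 mm, two end cheeks (tops 62 mm up) carrying two steel rods, 10 mm thick, 204 mm long. Origin: centre of its underside on the bench; rods along its x at y = +14 and -14 mm, axes 45 mm up. A part laid on the rods, bore along x, has its centre 80 mm (large weight), 75 (small weight) or 70 (collar) up. Three fit in a row, at x = -65, 0 and +65 mm.
- air_duster: Aerosol can, 66 mm in diameter, 225 mm tall, standing upright and loose; origin in the centre of its underside. Leave alone.
- amber_bottle: Amber reagent bottle with black cap, 66 mm in diameter, 135 mm tall, standing loose; origin at its underside. Leave alone.
- wash_bottle: White wash bottle with red cap and bent spout, 62 x 95 mm, 185 mm tall, standing loose; origin at its underside. Leave alone.
- beaker: Glass beaker, 46 mm in diameter, 60 mm tall, standing loose; origin in the centre of its underside. Leave alone.

How it is judged:
By the outcome, as a careful person would: the job done as asked, in the order asked, and still so for the second after the job is handed in, with the robot touching nothing.
It also fails if it takes over 72 s, if anything falls off the work surface, if the arm or the gripper's body presses on something with over 40 N, if the wrist force passes 120 N, or if a joint passes its speed limit or range.

## Robot

A 6-joint arm with a two-finger parallel gripper is mounted at the origin on a cart in front of the work surface, level with it; the furniture and walls round the work are solid. World frame = base frame: x ahead of the robot, y to its left, z up, the work surface at z = 0. Lengths are in m, angles in degrees, forces in N, time in s.
With the tool pointing down it reaches from about 0.35 to 0.875 m from the base axis. Payload 4.2 kg.
Tool frame: the origin (TCP) lies at the very end of the fingers, on their centre line; the grasp point (between the pads) lies 19 mm behind it; z points along the fingers, y is the line along which they close (so a half turn about z gives the same grasp; the last joint's range is limited). The gripper opens to 87 mm and grips with 3 to 60 N. Pads are 19 mm wide; open, the fingers measure 117 mm over their backs; the gripper's body (75 mm by 190 mm) begins 51 mm behind the grasp point.
Start: joints at [78.701, 22.042, 0.453, 0, -68.411, -14.817], TCP at [0.275, 0.561, 0.223] pointing down, gripper open.
Joint ranges: [-179.83, 179.83], [-69.29, 118.12], [-61.27, 80.66], [-181.25, 117.63], [-171.15, -9.14], [-177.46, 177.46]. Speed limits (degrees/s): [159.86, 159.86, 180, 180, 180, 180].

## Interface

Orientations are given as a 3x3 rotation matrix whose columns are the frame's x, y, z axes.
In Python, from station import sense, cams, r gives the robot as it stands. The module is installed in compiled form; this text tells all that it offers.
- The arm moves only by the tool step_arm, never from a script. Its argument "targets" is text: rows parted by semicolons, each of 4 numbers parted by spaces: the shift along the tool's x, y, z in cm, then the turn about the tool's z in degrees. In form: x y z turn; .... A call has 1 to 12 rows; each row shifts and turns the commanded pose from where the row before left it, along the tool's axes as they then stand; what a row does not reach is not made up. A row lasts 1/12 s, in which the tool goes at most 41.7 mm and 7.16 degrees, less where a joint would pass 70% of its speed; a pose out of reach is approached as far as the arm can. A call with a gripper value outside its range is refused whole. "claw" is the finger opening in cm, from 0 to 8.7, set as the call begins (left out, the last holds). The fingers move at their own pace and stop on an object; the grip force is fixed at half the most. Time passes only in rows, so rows that do not move let the fingers close. It gives the time, the measured TCP pose, the force, the opening and the grip force at its end, in the units of the state.
- sense(): the state, without advancing time (a new reading comes with each control period).
- cams.capture(name): name is "scene" or "side" or "wrist"; returns a dict with "frame" (384x512x3 uint8, blue, green, red), "vertical_fov" (degrees; the focal length in pixels is half the picture's height over the tangent of half this angle, whatever the lens; pixels are square), "cx", "cy" (the principal point, pixels), "eye" and "rotation" of the camera in the world; the wrist camera has in their place "tool_from_camera" (4x4, takes a point from camera to tool coordinates, whose origin is the TCP and whose axes are the flange's). Camera axes: x right, y down, z forward; pixel columns grow to the right and rows downward; lengths in m; the calibration is good to about 2 mm. The wrist camera is an equidistant fisheye: a pixel r from the principal point sees the ray r / f radians off the axis. A picture is of the moment at which its call begins: read the wrist's pose just before it. There is no depth.
- r.finish_job(): hands the job in; it is judged then, once.
The state is a dict: "time_s": time; "joints": joint angles; "joint_velocities": joint speeds; "effort": joint torques, N m; "tcp_pos": TCP position; "ee_rot": TCP orientation; "wrist_force": force on the tool from outside, world axes, zero at the start; "moment": the same for the moment, N m; "gripper_width": opening from 0.0 (shut) to 1.0 (fully open); "gripper_force": force on a finger pad.
Only numpy, scipy, OpenCV 4.12 (cv2) and the standard library are available. Lean on these libraries where they do the work, as an engineer would, in place of code of your own. Each camera call takes 0.05 s, during which the arm holds its last target. There are 200 camera calls.

## Working session

There is one attempt and no reset: what is moved stays moved. The work goes in short steps, Python scripts to look and compute and a tool call to move; the robot and the scene stay as the last step left them, time stands still between calls to the robot, and variables do not carry over. Pictures are saved under pics/ and viewed, at most 10 in all, crops included, and the job is handed in when it is done.

Besides the shell and the picture viewer there is one more tool, called after ">>>" as name(argument=value, ...) on one line, values as JSON. step_arm: Moves the arm, as the interface text tells. Its arguments: {"type":"object","properties":{"targets":{"type":"string"},"claw":{"type":"number"}},"required":["targets"]}

```bash
mkdir -p pics; cat > h.py <<'E'
import numpy as np, cv2
from station import sense, cams, r
def snap(name, fn):
    s=sense(); c=cams.capture(name); cv2.imwrite('pics/'+fn,c['frame'])
    import pickle; pickle.dump((s,c),open('pics/'+fn+'.pkl','wb')); return s,c
def load(fn):
    import pickle; return pickle.load(open('pics/'+fn+'.pkl','rb'))
def ray(s,c,u,v):
    f=192/np.tan(np.radians(c['vertical_fov'])/2); x,y=u-c['cx'],v-c['cy']
    if 'eye' in c:
        d=np.array([x,y,f]); d/=np.linalg.norm(d); return np.array(c['eye']),np.array(c['rotation'])@d
    rr=np.hypot(x,y); th=rr/f; d=np.array([x/rr*np.sin(th),y/rr*np.sin(th),np.cos(th)])
    T=np.array(c['tool_from_camera']); R=np.array(s['ee_rot'])
    return np.array(s['tcp_pos'])+R@T[:3,3], R@T[:3,:3]@d
def atz(s,c,u,v,z):
    o,d=ray(s,c,u,v); return o+d*(z-o[2])/d[2]
def tri(rays):
    A=sum(np.eye(3)-np.outer(d,d) for o,d in rays); b=sum((np.eye(3)-np.outer(d,d))@o for o,d in rays)
    p=np.linalg.solve(A,b); return p,[np.linalg.norm(np.cross(p-o,d)) for o,d in rays]
def proj(s,c,P):
    f=192/np.tan(np.radians(c['vertical_fov'])/2)
    if 'eye' in c: q=np.array(c['rotation']).T@(np.array(P)-c['eye']); return c['cx']+f*q[0]/q[2],c['cy']+f*q[1]/q[2]
    T=np.array(c['tool_from_camera']); R=np.array(s['ee_rot'])
    q=T[:3,:3].T@(R.T@(np.array(P)-s['tcp_pos'])-T[:3,3]); h=np.hypot(q[0],q[1]); t=np.arctan2(h,q[2])
    return c['cx']+f*t*q[0]/h,c['cy']+f*t*q[1]/h
E
python3 - <<'E'
from h import *
np.set_printoptions(precision=4,suppress=True)
for n in ('scene','side','wrist'):
    s,c=snap(n,n+'0.png'); print(n,{k:v for k,v in c.items() if k!='frame'})
print(s)
a=[cv2.imread(f'pics/{n}0.png') for n in ('scene','side')]
for n,x in zip(('scene','side'),a): cv2.imwrite(f'pics/{n}0b.png',cv2.resize(x,(800,600),interpolation=cv2.INTER_CUBIC))
E
```

```text
scene {'vertical_fov': 50.55587931546356, 'cx': 260.90672361788756, 'cy': 190.85592499449942, 'eye': array([-0.0129, -0.6684,  0.5241]), 'rotation': array([[ 0.7814, -0.2593,  0.5676],
       [-0.6234, -0.2855,  0.7279],
       [-0.0267, -0.9226, -0.3848]])}
side {'vertical_fov': 44.610847844101144, 'cx': 261.56036164703795, 'cy': 189.33073196075216, 'eye': array([0.4194, 0.6372, 1.3007]), 'rotation': array([[-0.9652, -0.2341,  0.1169],
       [-0.2616,  0.8629, -0.4323],
       [ 0.0004, -0.4479, -0.8941]])}
wrist {'vertical_fov': 65.70646984690485, 'cx': 252.20737763806608, 'cy': 191.97510851691342, 'tool_from_camera': array([[ 0.0007, -0.9688, -0.2477,  0.0681],
       [ 1.    ,  0.0005,  0.0007,  0.0015],
       [-0.0006, -0.2477,  0.9688, -0.1624],
       [ 0.    ,  0.    ,  0.    ,  1.    ]])}
{'time_s': 0.1, 'joints': array([ 78.7021,  22.0869,   0.3873,  -0.0256, -68.4131, -14.8161]), 'joint_velocities': array([ 0.0447, -0.1142,  0.2884,  0.0647,  0.0123,  0.0158]), 'effort': array([ -0.0006, -39.1692,  18.7934,   4.2319,   0.0134,  -0.0001]), 'tcp_pos': array([0.2748, 0.5607, 0.2216]), 'ee_rot': array([[ 0.8978, -0.4403, -0.0008],
       [-0.4403, -0.8978, -0.0018],
       [ 0.0001,  0.002 , -1.    ]]), 'wrist_force': array([-0.0543, -0.435 , -0.017 ]), 'moment': array([ 0.0144, -0.0414,  0.0007]), 'gripper_force': 0.0, 'gripper_width': 0.9983800519081331}
```

View pics/scene0b.png

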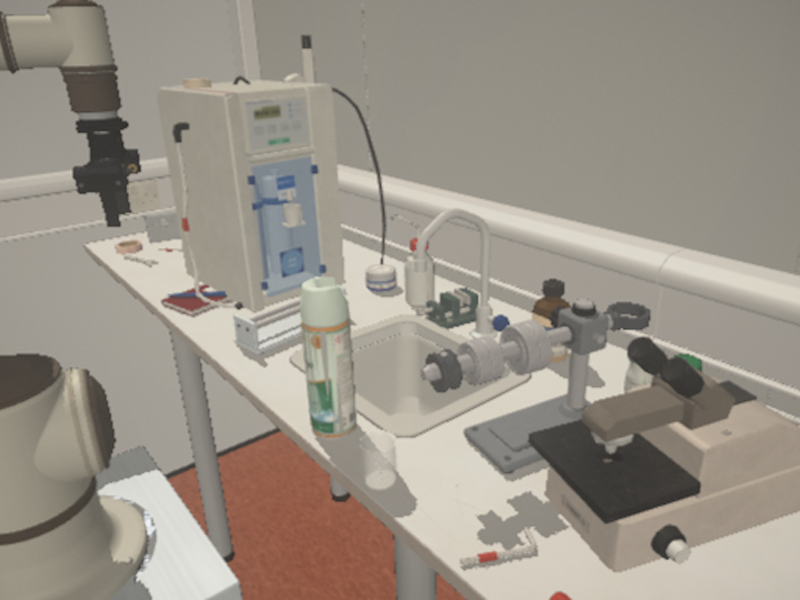

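View pics/side0b.png

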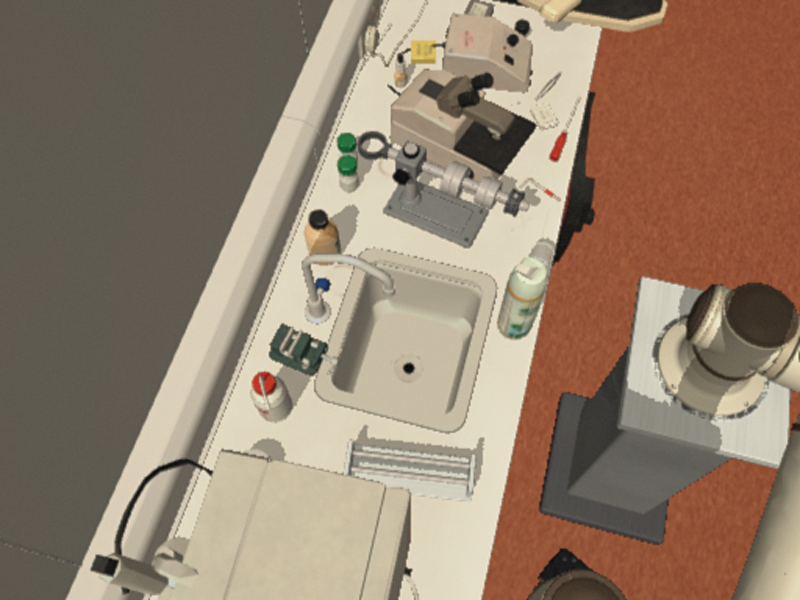

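The scene view shows the collar at (443,370)/1.5625 px, with the weights at (487,360) and (527,345). The side view shows the bar end at (523,206) and the rest at about (410,468), beside the large box. Next I'll look at enlarged crops.

```bash
python3 - <<'E'
from h import *
def crop(fn,u,v,w=133,h=100,k=3):
    x=cv2.imread(fn)[v:v+h,u:u+w]; return cv2.resize(x,(w*k,h*k),interpolation=cv2.INTER_CUBIC)
a=crop('pics/scene0.png',262,185); b=crop('pics/side0.png',235,75); c=crop('pics/scene0.png',130,150); d=crop('pics/side0.png',205,255)
cv2.imwrite('pics/m1.png',np.vstack([np.hstack([a,b]),np.hstack([c,d])]))
E
```

```text
(no output)
```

View pics/m1.png

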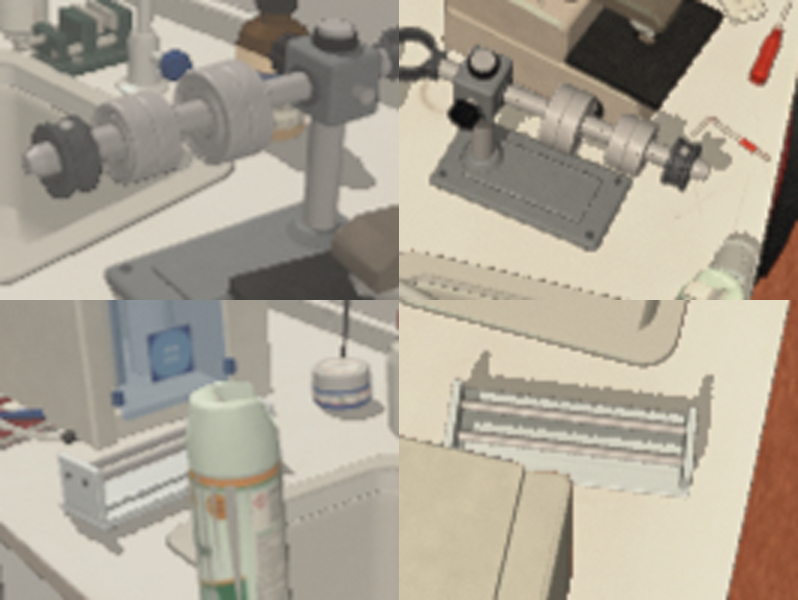

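```bash
python3 - <<'E'
from h import *
np.set_printoptions(precision=4,suppress=True)
A=load('scene0.png');B=load('side0.png')
for n,p,q in [('end',(273,238.3),(337.3,132.3)),('head',(365.3,213.7),(271.3,105.7)),('col',(284.3,237.3),(329.3,129.3)),('small',(310,230.7),(311.7,123)),('large',(336.7,222.3),(292,114.3))]:
    print(n,*tri([ray(*A,*p),ray(*B,*q)]), atz(*B,*q,.15))
for q in [(226.3,289.7),(301.3,298.3),(226.3,300.7),(299.3,309.3)]: print('rod',atz(*B,*q,.048))
for q in [(223,281),(305,291),(220,307),(302,320)]: print('cheek62',atz(*B,*q,.062))
for n,q,z in [('can top',(335,172),.225),('wash',(170,245),.185),('amber',(204,139),.135),('beaker',(347,162),.05),('spout',(249,184),.24),('faucet',(200,168),.24)]: print(n,atz(*B,*q,z))
print('box top edge',[atz(*B,*q,.33) for q in [(142,290),(262,314),(245,312)]])
E
```

```text
end [ 0.4069 -0.1582  0.1519] [np.float64(0.002718103385460223), np.float64(0.002718103385460382)] [ 0.4046 -0.1577  0.15  ]
head [ 0.618  -0.2029  0.1497] [np.float64(0.003435293941786604), np.float64(0.003435293941786525)] [ 0.6153 -0.1997  0.15  ]
col [ 0.4307 -0.1643  0.1482] [np.float64(0.0016732019488642507), np.float64(0.0016732019488642131)] [ 0.4293 -0.1619  0.15  ]
small [ 0.4864 -0.1749  0.1461] [np.float64(0.0027459196539659234), np.float64(0.0027459196539658766)] [ 0.484  -0.1701  0.15  ]
large [ 0.5493 -0.1881  0.1483] [np.float64(0.0019027371116662134), np.float64(0.0019027371116662223)] [ 0.5476 -0.1853  0.15  ]
rod [0.5957 0.3492 0.048 ]
rod [0.3948 0.3189 0.048 ]
rod [0.587  0.3776 0.048 ]
rod [0.3934 0.3488 0.048 ]
cheek62 [0.6093 0.3321 0.062 ]
cheek62 [0.3899 0.3008 0.062 ]
cheek62 [0.5962 0.4007 0.062 ]
cheek62 [0.3806 0.377  0.062 ]
can top [0.3876 0.0176 0.225 ]
wash [0.7466 0.3092 0.185 ]
amber [ 0.7787 -0.0421  0.135 ]
beaker [ 0.3536 -0.1274  0.05  ]
spout [0.5929 0.1179 0.24  ]
faucet [0.7283 0.1063 0.24  ]
box top edge [array([0.7262, 0.4608, 0.33  ]), array([0.4707, 0.443 , 0.33  ]), array([0.5054, 0.4482, 0.33  ])]
```

```bash
python3 - <<'E'
from h import *
np.set_printoptions(precision=4,suppress=True)
A=load('scene0.png');B=load('side0.png'); k=1/1.5625
print('box bottom corner',atz(*A,268*k,307*k,0),atz(*A,343*k,287*k,0))
print('box top corners',*[tri([ray(*A,*np.array(p)*k),ray(*B,*np.array(q)*k)]) for p,q in [((245,104),(408,488)),((333,84),(221,451))]])
print('faucet',tri([ray(*A,460*k,210*k),ray(*B,335*k,258*k)]))
print('can',tri([ray(*A,322*k,283*k),ray(*B,531*k,267*k)]), 'can base',atz(*A,334*k,428*k,0))
print('eyepiece',tri([ray(*A,647*k,353*k),ray(*B,483*k,82*k)]))
print('scope stage',*[atz(*B,u*k,v*k,.1) for u,v in [(535,130),(500,170),(430,130)]])
E
```

```text
box bottom corner [0.5119 0.4837 0.    ] [0.6929 0.4727 0.    ]
box top corners (array([0.4829, 0.4503, 0.4126]), [np.float64(0.015489064981631082), np.float64(0.015489064981631223)]) (array([0.6997, 0.475 , 0.4328]), [np.float64(0.004422673534829203), np.float64(0.004422673534829557)])
faucet (array([0.694 , 0.0917, 0.2489]), [np.float64(0.0016666622117965473), np.float64(0.0016666622117967166)])
can (array([0.3761, 0.0115, 0.2259]), [np.float64(6.64514026014577e-06), np.float64(6.6451402598699e-06)]) can base [0.3768 0.0135 0.    ]
eyepiece (array([ 0.5391, -0.3658,  0.2178]), [np.float64(0.0060253700387651495), np.float64(0.006025370038765011)])
scope stage [ 0.4243 -0.3829  0.1   ] [ 0.4732 -0.2645  0.1   ] [ 0.6343 -0.3259  0.1   ]
```

>>> step_arm(targets="0 0 -1.4 -5.77;0 0 -1.4 -5.77;0 0 -1.4 -5.77;0 0 -1.4 -5.77;0 0 -1.4 -5.77;0 0 -1 -5.75", claw=8.7)

```text
time_s: 0.65
tcp_pos: [0.2752, 0.5613, 0.3036]
ee_rot: [[0.988, 0.152, 0.0], [0.152, -0.988, 0.001], [0.0, -0.001, -1.0]]
wrist_force: [1.1, -0.2, -0.7]
gripper_width: 0.999
gripper_force: 0.0
```

>>> step_arm(targets="1.13 3.03 0 0;1.13 3.03 0 0;1.13 3.03 0 0;1.13 3.03 0 0;1.13 3.03 0 0;1.13 3.03 0 0;1.13 3.03 0 0;1.13 3.03 0 0;0 0 0 0;0 0 0 0;0 0 0 0")

```text
time_s: 1.57
tcp_pos: [0.4002, 0.3348, 0.3024]
ee_rot: [[0.989, 0.147, -0.0], [0.147, -0.989, 0.0], [-0.0, -0.0, -1.0]]
wrist_force: [0.8, -0.5, 0.4]
gripper_width: 1.002
gripper_force: 0.0
```

```bash
cat >> h.py <<'E'
def go(x,y,z,yaw):
    s=sense(); p=np.array(s['tcp_pos']); R=np.array(s['ee_rot']); y0=np.degrees(np.arctan2(R[1,0],R[0,0]))
    a=np.radians(yaw); d=np.array([x,y,z])-p
    print('t %.2f tcp %s yaw %.2f tiltz %s F %s w %.1f g %.1f'%(s['time_s'],np.round(p,4),y0,np.round(R[:2,2],4),np.round(s['wrist_force'],1),s['gripper_width']*87,s['gripper_force']))
    print('turn %.2f then x %.2f y %.2f z %.2f cm'%((y0-yaw),100*(d[0]*np.cos(a)+d[1]*np.sin(a)),100*(d[0]*np.sin(a)-d[1]*np.cos(a)),-100*d[2]))
E
python3 - <<'E'
from h import *
s,c=snap('wrist','w1.png'); go(.43,-.163,.28,-12)
cv2.imwrite('pics/w1b.png',cv2.resize(c['frame'],(800,600),interpolation=cv2.INTER_CUBIC))
E
```

```text
t 1.62 tcp [0.4    0.3353 0.3024] yaw 8.51 tiltz [-0.0003 -0.    ] F [ 0.3 -0.2 -0.7] w 86.8 g 0.0
turn 20.51 then x 13.29 y 48.11 z 2.24 cm
```

View pics/w1b.png

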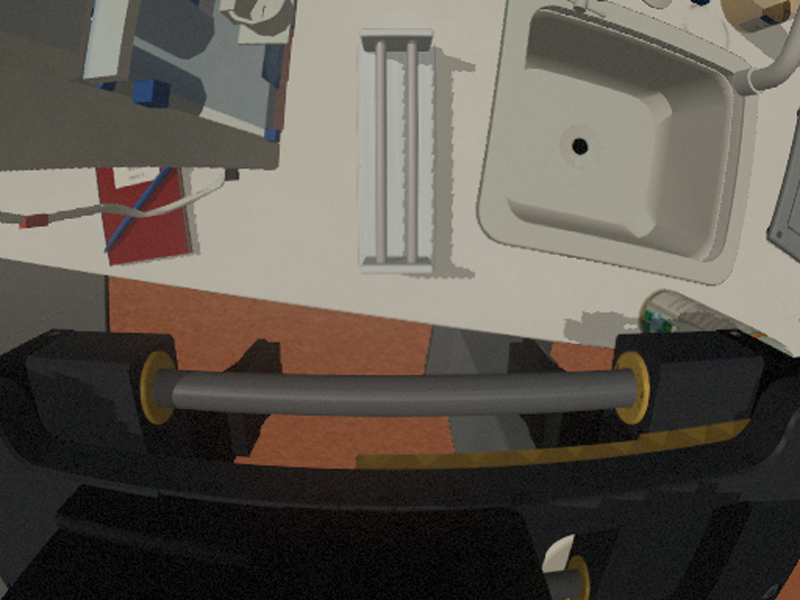

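The wrist view shows the rods at columns 381 and 411 of 800, running rows 42–262, nearly parallel to the tool's x. The box is well off to the left.

```bash
python3 - <<'E'
from h import *
W=load('w1.png');k=1/1.5625
P=[atz(*W,u*k,v*k,.049)[:2] for u,v in [(380.5,50),(411.5,50),(381.5,260),(411.5,260)]]
print(np.round(P,4)); m=(P[0]+P[1])/2;n=(P[2]+P[3])/2; print('centre',(m+n)/2,'yaw',np.degrees(np.arctan2(*(m-n)[::-1])),np.linalg.norm(m-n),np.linalg.norm(P[0]-P[1]),np.linalg.norm(P[2]-P[3]))
print('box corner bottom',atz(*W,280*k,168*k,0), atz(*W,280*k,168*k,.02))
E
```

```text
[[0.5866 0.373 ]
 [0.5908 0.3458]
 [0.3968 0.344 ]
 [0.4009 0.3171]]
centre [0.49377585 0.34497821] yaw 8.640460698440375 0.19203198721936396 0.027562535805160653 0.027193779213900066
box corner bottom [0.46785276 0.45922032 0.        ] [0.46781203 0.45422461 0.02      ]
```

>>> step_arm(targets="1.11 4.01 0 1.71;1.11 4.01 0 1.71;1.11 4.01 0 1.71;1.11 4.01 0 1.71;1.11 4.01 0 1.71;1.11 4.01 0 1.71;1.11 4.01 0 1.71;1.11 4.01 0 1.71;1.11 4.01 0 1.71;0 0 0 1.71;0 0 0 1.71;0 0 0 1.7")

```text
time_s: 2.62
tcp_pos: [0.5105, -0.022, 0.3021]
ee_rot: [[0.978, -0.21, -0.001], [-0.21, -0.978, -0.0], [-0.001, 0.0, -1.0]]
wrist_force: [0.2, 0.3, 0.1]
gripper_width: 0.997
gripper_force: 0.0
```

```bash
python3 - <<'E'
from h import *
go(.37,-.163,.28,-12)
E
```

```text
t 2.62 tcp [ 0.5105 -0.022   0.3021] yaw -12.14 tiltz [-0.0008 -0.    ] F [0.2 0.3 0.1] w 86.7 g 0.0
turn -0.14 then x -10.81 y 16.71 z 2.21 cm
```

>>> step_arm(targets="-1.6 3.34 0 0;-1.6 3.34 0 0;-1.6 3.34 0 0;-1.6 3.34 0 0;-1.6 3.34 0 -0.14;0 0 0 0;0 0 0 0;0 0 0 0")

```text
time_s: 3.28
tcp_pos: [0.3977, -0.1681, 0.3026]
ee_rot: [[0.979, -0.205, 0.0], [-0.205, -0.979, 0.0], [0.0, -0.0, -1.0]]
wrist_force: [0.1, 0.6, -0.2]
gripper_width: 0.996
gripper_force: 0.0
```

```bash
python3 - <<'E'
from h import *
s,c=snap('wrist','w2.png'); go(.43,-.163,.28,-12)
cv2.imwrite('pics/w2b.png',cv2.resize(c['frame'],(800,600),interpolation=cv2.INTER_CUBIC))
E
```

```text
t 3.33 tcp [ 0.398  -0.1679  0.3025] yaw -11.79 tiltz [0.0001 0.0002] F [-0.   0.2 -0.8] w 86.7 g 0.0
turn 0.21 then x 3.03 y -1.14 z 2.25 cm
```

View pics/w2b.png

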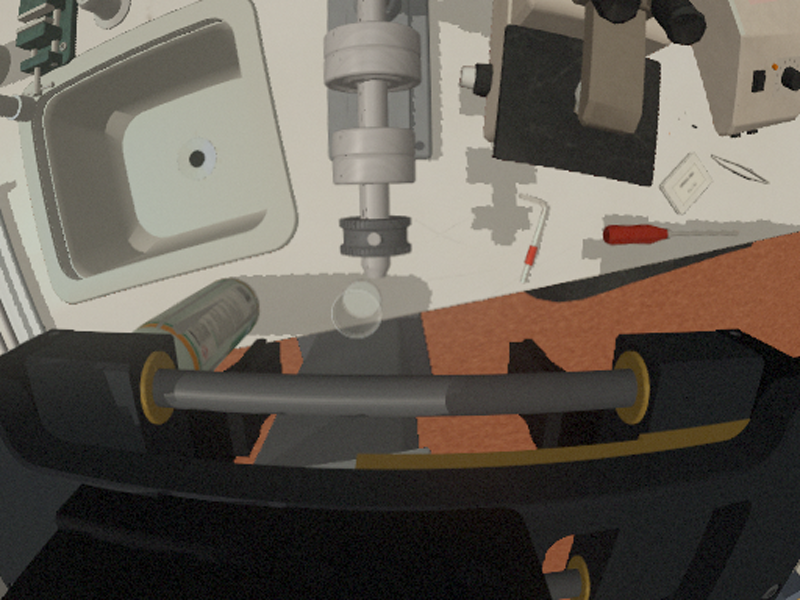

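The wrist view shows the collar at (376,236), bar end at (376,277), the small weight outer at (373,156) and the large inner at (372,58), all in 800-scale pixels.

```bash
python3 - <<'E'
from h import *
W=load('w2.png');k=1/1.5625
for n,u,v,z in [('end',376,277,.150),('bar200',374.5,200,.15),('bar103',372,103,.15),('bar5',372,5,.15),
 ('colL',341,236,.147),('colR',411,236,.147),('colfar',376,218,.17),('colnear',376,255,.17),
 ('smL',332,156,.147),('smR',414,156,.147),('smfar',373,128,.172),('smnear',373,184,.16),
 ('lgL',324,62,.147),('lgR',420,62,.147),('lgfar',372,27,.178),('lgnear',372,85,.165),('beaker rim',357,298,.06),('cantop?',240,290,.2)]:
    print(n,np.round(atz(*W,u*k,v*k,z),4))
E
```

```text
end [ 0.4035 -0.1584  0.15  ]
bar200 [ 0.4556 -0.1686  0.15  ]
bar103 [ 0.5209 -0.1806  0.15  ]
bar5 [ 0.5917 -0.1951  0.15  ]
colL [ 0.4361 -0.1406  0.147 ]
colR [ 0.4261 -0.1878  0.147 ]
colfar [ 0.4447 -0.1681  0.17  ]
colnear [ 0.4214 -0.163   0.17  ]
smL [ 0.4914 -0.1465  0.147 ]
smR [ 0.4796 -0.2008  0.147 ]
smfar [ 0.501  -0.1781  0.172 ]
smnear [ 0.4663 -0.1703  0.16  ]
lgL [ 0.5582 -0.1546  0.147 ]
lgR [ 0.5437 -0.2184  0.147 ]
lgfar [ 0.5651 -0.191   0.178 ]
lgnear [ 0.53   -0.1832  0.165 ]
beaker rim [ 0.371  -0.1303  0.06  ]
cantop? [ 0.4226 -0.0795  0.2   ]
```

>>> step_arm(targets="1.63 -0.5 0 -0.29;1.63 -0.5 0 0;0 0 3.5 0;0 0 3.5 0;0 0 3.5 0;0 0 3.5 0;0 0 2.4 0;0 0 1 0;0 0 0 0;0 0 0 0")

```text
time_s: 4.17
tcp_pos: [0.4319, -0.1647, 0.1281]
ee_rot: [[0.98, -0.199, -0.001], [-0.199, -0.98, -0.0], [-0.001, 0.001, -1.0]]
wrist_force: [0.4, -0.1, -0.1]
gripper_width: 1.004
gripper_force: 0.0
```

```bash
python3 - <<'E'
from h import *
go(.432,-.1645,.128,-11.5)
E
```

```text
t 4.17 tcp [ 0.4319 -0.1647  0.1281] yaw -11.46 tiltz [-0.0013 -0.0003] F [ 0.4 -0.1 -0.1] w 87.3 g 0.0
turn 0.04 then x 0.00 y -0.02 z 0.01 cm
```

>>> step_arm(targets="0 0 0 0;0 0 0 0;0 0 0 0;0 0 0 0;0 0 0 0;0 0 0 0;0 0 0 0;0 0 0 0", claw=4)

```text
time_s: 4.83
tcp_pos: [0.4314, -0.1645, 0.1284]
ee_rot: [[0.979, -0.202, 0.001], [-0.202, -0.979, 0.002], [0.001, -0.002, -1.0]]
wrist_force: [0.5, 5.2, -0.4]
gripper_width: 0.545
gripper_force: 29.8
```

>>> step_arm(targets="0 0 -0.15 0;0 0 -0.15 0;0 0 0 0;0 0 0 0;0 0 0 0")

```text
time_s: 5.25
tcp_pos: [0.4308, -0.1648, 0.1311]
ee_rot: [[0.98, -0.201, -0.0], [-0.201, -0.98, 0.001], [-0.001, -0.001, -1.0]]
wrist_force: [1.3, 5.9, -2.4]
gripper_width: 0.543
gripper_force: 29.9
```

>>> step_arm(targets="0 -0.15 0 0;0 0 0 0;0 0 0 0")

```text
time_s: 5.5
tcp_pos: [0.4311, -0.1644, 0.1316]
ee_rot: [[0.98, -0.201, -0.0], [-0.201, -0.98, -0.001], [-0.0, 0.001, -1.0]]
wrist_force: [1.1, 0.9, -0.2]
gripper_width: 0.542
gripper_force: 29.8
```

>>> step_arm(targets="0 -0.1 0 0;0 0 0 0;0 0 0 0")

```text
time_s: 5.75
tcp_pos: [0.4315, -0.1633, 0.1316]
ee_rot: [[0.98, -0.201, -0.0], [-0.201, -0.98, -0.0], [-0.0, 0.0, -1.0]]
wrist_force: [0.0, -0.1, -1.5]
gripper_width: 0.545
gripper_force: 29.8
```

>>> step_arm(targets="0 -0.15 0 0;-0.5 0 0 0;-0.8 0 0 0;-0.8 0 0 0;-0.8 0 0 0;0 0 0 0")

```text
time_s: 6.25
tcp_pos: [0.401, -0.1555, 0.1314]
ee_rot: [[0.98, -0.201, -0.002], [-0.201, -0.98, 0.0], [-0.002, -0.0, -1.0]]
wrist_force: [-0.5, 1.1, -0.4]
gripper_width: 0.544
gripper_force: 29.8
```

>>> step_arm(targets="-0.8 0 0 0;-0.8 0 0 0;-0.8 0 0 0;-0.7 0 0 0;0 0 0 0")

```text
time_s: 6.67
tcp_pos: [0.3711, -0.1493, 0.1314]
ee_rot: [[0.98, -0.201, -0.001], [-0.201, -0.98, 0.0], [-0.001, -0.0, -1.0]]
wrist_force: [-0.9, 0.3, -2.1]
gripper_width: 0.545
gripper_force: 29.8
```

```bash
python3 - <<'E'
from h import *
go(.42,-.02,.30,8.6)
E
```

```text
t 6.67 tcp [ 0.3711 -0.1493  0.1314] yaw -11.60 tiltz [-0.0011  0.0004] F [-0.9  0.3 -2.1] w 47.4 g 29.8
turn -20.20 then x 6.76 y -12.06 z -16.86 cm
```

>>> step_arm(targets="0 0 -3.4 0;0 0 -3.4 -5.05;0 0 -3.4 -5.05;0 0 -3.4 -5.05;0 0 -3.3 -5.05;0 0 0 0")

```text
time_s: 7.17
tcp_pos: [0.3767, -0.1505, 0.3078]
ee_rot: [[0.988, 0.153, 0.015], [0.153, -0.988, -0.003], [0.014, 0.005, -1.0]]
wrist_force: [1.8, -0.6, -1.2]
gripper_width: 0.541
gripper_force: 29.8
```

>>> step_arm(targets="1 -3.93 0 0;1 -3.93 0 0;1 -3.93 0 0;1 -3.93 0 0;1 -3.93 0 0;1 -3.93 0 0;1 -3.93 0 0;1 -3.93 0 0;1 -3.93 0 0;1 -3.93 0 0;1 -3.93 0 0;1 -3.93 0 0")

```text
time_s: 8.17
tcp_pos: [0.4208, 0.3368, 0.2999]
ee_rot: [[0.989, 0.15, -0.0], [0.15, -0.989, -0.0], [-0.0, 0.0, -1.0]]
wrist_force: [0.4, -0.2, -0.4]
gripper_width: 0.544
gripper_force: 29.8
```

>>> step_arm(targets="0 0 0 0;0 0 0 0;0 0 0 0")

```text
time_s: 8.42
tcp_pos: [0.4209, 0.3345, 0.2995]
ee_rot: [[0.989, 0.15, -0.001], [0.15, -0.989, -0.002], [-0.002, 0.002, -1.0]]
wrist_force: [0.3, 0.3, -1.8]
gripper_width: 0.545
gripper_force: 29.8
```

```bash
python3 - <<'E'
from h import *
go(.4193,.3348,.07,8.6)
E
```

```text
t 8.42 tcp [0.4209 0.3345 0.2995] yaw 8.61 tiltz [-0.0013 -0.0017] F [ 0.3  0.3 -1.8] w 47.4 g 29.8
turn 0.01 then x -0.15 y -0.05 z 22.95 cm
```

>>> step_arm(targets="-0.15 0 3.8 0;0 0 3.8 0;0 0 3.8 0;0 0 3.8 0;0 0 3.8 0;0 0 3 0;0 0 1.5 0;0 0 0.6 0;0 0 0 0;0 0 0 0")

```text
time_s: 9.25
tcp_pos: [0.4205, 0.3345, 0.0608]
ee_rot: [[0.989, 0.149, 0.002], [0.149, -0.989, 0.002], [0.002, -0.001, -1.0]]
wrist_force: [0.6, 0.7, -1.5]
gripper_width: 0.542
gripper_force: 29.8
```

>>> step_arm(targets="0 0 0.15 0;0 0 0.15 0;0 0 0.1 0;0 0 0 0;0 0 0 0")

```text
time_s: 9.67
tcp_pos: [0.4198, 0.3346, 0.0559]
ee_rot: [[0.989, 0.15, 0.0], [0.15, -0.989, 0.001], [0.001, -0.001, -1.0]]
wrist_force: [0.4, 0.0, -2.0]
gripper_width: 0.541
gripper_force: 29.8
```

>>> step_arm(targets="0 0 0.15 0;0 0 0.1 0;0 0 0 0;0 0 0 0")

```text
time_s: 10.0
tcp_pos: [0.4196, 0.3344, 0.0529]
ee_rot: [[0.989, 0.15, -0.0], [0.15, -0.989, -0.0], [-0.0, 0.0, -1.0]]
wrist_force: [0.7, 0.2, -2.0]
gripper_width: 0.551
gripper_force: 29.8
```

>>> step_arm(targets="0 0 0.1 0;0 0 0 0;0 0 0 0")

```text
time_s: 10.25
tcp_pos: [0.4197, 0.3344, 0.052]
ee_rot: [[0.989, 0.15, -0.0], [0.15, -0.989, -0.0], [-0.0, 0.0, -1.0]]
wrist_force: [-0.5, -0.0, -1.7]
gripper_width: 0.548
gripper_force: 29.8
```

>>> step_arm(targets="0 0 0.1 0;0 0 0 0;0 0 0 0")

```text
time_s: 10.5
tcp_pos: [0.4198, 0.3347, 0.0512]
ee_rot: [[0.989, 0.15, 0.0], [0.15, -0.989, 0.0], [0.0, -0.0, -1.0]]
wrist_force: [0.8, 0.1, -1.3]
gripper_width: 0.545
gripper_force: 29.8
```

>>> step_arm(targets="0 0 0.1 0;0 0 0 0;0 0 0 0")

```text
time_s: 10.75
tcp_pos: [0.4201, 0.335, 0.0508]
ee_rot: [[0.989, 0.15, 0.001], [0.15, -0.989, 0.001], [0.001, -0.001, -1.0]]
wrist_force: [-1.4, 0.1, 5.2]
gripper_width: 0.544
gripper_force: 29.8
```

>>> step_arm(targets="0 0 0 0;0 0 0 0;0 0 0 0;0 0 0 0;0 0 0 0;0 0 0 0", claw=8.7)

```text
time_s: 11.25
tcp_pos: [0.4196, 0.3343, 0.0498]
ee_rot: [[0.989, 0.149, -0.0], [0.149, -0.989, -0.0], [-0.0, 0.0, -1.0]]
wrist_force: [-1.4, -1.1, -0.4]
gripper_width: 0.913
gripper_force: 0.0
```

>>> step_arm(targets="0 0 -1 0;0 0 -3 0;0 0 -4 0;0 0 -4 0;0 0 -4 0;0 0 -4 0;0 0 -4 0;0 0 -1 0;0 0 0 0;0 0 0 0")

```text
time_s: 12.08
tcp_pos: [0.4194, 0.3343, 0.3008]
ee_rot: [[0.989, 0.149, 0.0], [0.149, -0.989, 0.002], [0.001, -0.002, -1.0]]
wrist_force: [-0.1, 0.7, -0.3]
gripper_width: 0.998
gripper_force: 0.0
```

```bash
python3 - <<'E'
from h import *
s,c=snap('wrist','w3.png'); cv2.imwrite('pics/w3b.png',c['frame'][:, 130:400])
# small weight approach: bar axis through collar contact estimate
go(.486,-.1735,.30,-11.3)
E
```

```text
t 12.13 tcp [0.419  0.3339 0.2993] yaw 8.59 tiltz [-0.0015 -0.0007] F [ 0.3 -0.2 -1.3] w 86.8 g 0.0
turn 19.89 then x 16.51 y 48.45 z -0.07 cm
```

View pics/w3b.png

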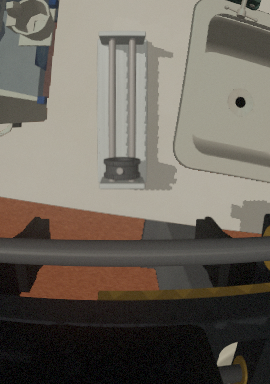

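The collar sits squarely across both rods at about (122,168). Next is the small weight.

>>> step_arm(targets="-0.07 3.94 0 0;-0.07 3.94 0 0;-0.07 3.94 0 0;-0.07 3.94 0 0;-0.07 3.94 0 0;-0.07 3.94 0 0;-0.07 3.94 0 0;-0.07 3.94 0 0;-0.07 3.94 0 0;-0.07 3.94 0 0;-0.07 3.94 0 0;-0.07 3.94 0 0")

```text
time_s: 13.13
tcp_pos: [0.481, -0.1362, 0.2982]
ee_rot: [[0.989, 0.15, -0.004], [0.15, -0.989, 0.0], [-0.004, -0.001, -1.0]]
wrist_force: [0.4, 0.1, 0.3]
gripper_width: 0.998
gripper_force: 0.0
```

>>> step_arm(targets="-0.1 3.94 0 0;0 0 0 6.63;0 0 0 6.63;0 0 0 6.63;0 0 0 0;0 0 0 0")

```text
time_s: 13.63
tcp_pos: [0.4864, -0.1734, 0.2985]
ee_rot: [[0.981, -0.193, -0.003], [-0.193, -0.981, 0.0], [-0.003, 0.0, -1.0]]
wrist_force: [-0.1, 0.3, -0.5]
gripper_width: 1.001
gripper_force: 0.0
```

```bash
python3 - <<'E'
from h import *
go(.486,-.1735,.128,-11.3)
E
```

```text
t 13.63 tcp [ 0.4864 -0.1734  0.2985] yaw -11.13 tiltz [-0.0034  0.0004] F [-0.1  0.3 -0.5] w 87.1 g 0.0
turn 0.17 then x -0.03 y 0.02 z 17.05 cm
```

>>> step_arm(targets="0 0 3.5 0.2;0 0 3.5 0;0 0 3.5 0;0 0 3.5 0;0 0 2 0;0 0 0.95 0;0 0 0 0;0 0 0 0")

```text
time_s: 14.3
tcp_pos: [0.4876, -0.1734, 0.131]
ee_rot: [[0.98, -0.197, 0.0], [-0.197, -0.98, -0.001], [0.0, 0.001, -1.0]]
wrist_force: [0.4, -0.4, -0.2]
gripper_width: 0.997
gripper_force: 0.0
```

>>> step_arm(targets="0 0 0 0;0 0 0 0;0 0 0 0;0 0 0 0;0 0 0 0;0 0 0 0;0 0 0 0", claw=4.5)

```text
time_s: 14.88
tcp_pos: [0.4873, -0.1734, 0.1309]
ee_rot: [[0.98, -0.199, 0.001], [-0.199, -0.98, -0.0], [0.001, -0.0, -1.0]]
wrist_force: [-0.1, 1.3, 2.1]
gripper_width: 0.634
gripper_force: 30.0
```

>>> step_arm(targets="0 0 -0.15 0;0 0 -0.15 0;0 0 0 0;0 0 0 0;0 0 0 0")

```text
time_s: 15.3
tcp_pos: [0.4866, -0.1734, 0.1331]
ee_rot: [[0.98, -0.199, -0.001], [-0.199, -0.98, 0.0], [-0.001, 0.0, -1.0]]
wrist_force: [-0.0, -0.2, -3.8]
gripper_width: 0.636
gripper_force: 30.0
```

>>> step_arm(targets="-0.6 0 0 0;-1 0 0 0;-1 0 0 0;-1 0 0 0;-1 0 0 0;-1 0 0 0;0 0 0 0")

```text
time_s: 15.88
tcp_pos: [0.4292, -0.1618, 0.1335]
ee_rot: [[0.98, -0.199, -0.002], [-0.199, -0.98, 0.001], [-0.002, -0.0, -1.0]]
wrist_force: [1.4, 0.5, -4.5]
gripper_width: 0.637
gripper_force: 30.0
```

>>> step_arm(targets="-0.8 0 0 0;-1 0 0 0;-1 0 0 0;0 0 0 0")

```text
time_s: 16.22
tcp_pos: [0.4018, -0.1563, 0.1332]
ee_rot: [[0.98, -0.2, -0.003], [-0.2, -0.98, 0.001], [-0.003, -0.0, -1.0]]
wrist_force: [-1.0, 0.8, -3.8]
gripper_width: 0.633
gripper_force: 30.0
```

>>> step_arm(targets="-1 0 0 0;-1 0 0 0;-1 0 0 0;-1 0 0 0;-0.8 0 0 0;0 0 0 0;0 0 0 0")

```text
time_s: 16.8
tcp_pos: [0.3576, -0.1471, 0.1339]
ee_rot: [[0.98, -0.199, 0.001], [-0.199, -0.98, -0.0], [0.001, -0.0, -1.0]]
wrist_force: [0.9, 0.5, -3.8]
gripper_width: 0.64
gripper_force: 30.0
```

>>> step_arm(targets="0 0 -2 0;0 0 -3.8 0;0 0 -3.8 0;0 0 -3.8 -5.05;0 0 -3.4 -5.05;0 0 -0.5 -5.05;0 0 0 -5.05;0 0 0 0;0 0 0 0")

```text
time_s: 17.55
tcp_pos: [0.3577, -0.1471, 0.3062]
ee_rot: [[0.989, 0.149, -0.001], [0.149, -0.989, 0.0], [-0.0, -0.0, -1.0]]
wrist_force: [0.3, -0.1, -3.7]
gripper_width: 0.633
gripper_force: 30.0
```

>>> step_arm(targets="1.72 -3.6 0 0;1.72 -3.6 0 0;1.72 -3.6 0 0;1.72 -3.6 0 0;1.72 -3.6 0 0;1.72 -3.6 0 0;1.72 -3.6 0 0;1.72 -3.6 0 0;1.72 -3.6 0 0;1.72 -3.6 0 0;1.72 -3.6 0 0;1.72 -3.6 0 0")

```text
time_s: 18.55
tcp_pos: [0.4964, 0.3131, 0.3051]
ee_rot: [[0.989, 0.15, -0.001], [0.15, -0.989, -0.002], [-0.002, 0.002, -1.0]]
wrist_force: [1.3, -0.5, -3.4]
gripper_width: 0.631
gripper_force: 30.0
```

>>> step_arm(targets="1.72 -3.6 0 0;0 0 0 0;0 0 0 0;0 0 0 0")

```text
time_s: 18.88
tcp_pos: [0.5076, 0.3492, 0.3047]
ee_rot: [[0.989, 0.151, -0.002], [0.151, -0.989, -0.003], [-0.003, 0.002, -1.0]]
wrist_force: [0.1, -0.2, -4.0]
gripper_width: 0.637
gripper_force: 30.0
```

```bash
python3 - <<'E'
from h import *
go(.5083,.3482,.07,8.6)
E
```

```text
t 18.88 tcp [0.5076 0.3492 0.3047] yaw 8.66 tiltz [-0.0023 -0.0029] F [ 0.1 -0.2 -4. ] w 55.4 g 30.0
turn 0.06 then x 0.05 y 0.11 z 23.47 cm
```

>>> step_arm(targets="0 0.1 3.8 0;0 0 3.8 0;0 0 3.8 0;0 0 3.8 0;0 0 3.8 0;0 0 2.6 0;0 0 1.4 0;0 0 0.6 0;0 0 0.2 0;0 0 0 0;0 0 0 0")

```text
time_s: 19.8
tcp_pos: [0.509, 0.3489, 0.0705]
ee_rot: [[0.988, 0.151, 0.003], [0.151, -0.988, 0.002], [0.003, -0.002, -1.0]]
wrist_force: [0.5, 0.4, -3.6]
gripper_width: 0.636
gripper_force: 30.0
```

>>> step_arm(targets="0 0 0.15 0;0 0 0.15 0;0 0 0.1 0;0 0 0 0;0 0 0 0")

```text
time_s: 20.22
tcp_pos: [0.5079, 0.3484, 0.0647]
ee_rot: [[0.988, 0.152, 0.0], [0.152, -0.988, 0.0], [0.0, -0.0, -1.0]]
wrist_force: [0.5, 0.0, -3.4]
gripper_width: 0.635
gripper_force: 30.0
```

>>> step_arm(targets="0 0 0.15 0;0 0 0.1 0;0 0 0.1 0;0 0 0 0;0 0 0 0")

```text
time_s: 20.63
tcp_pos: [0.5079, 0.3483, 0.0609]
ee_rot: [[0.988, 0.152, -0.0], [0.152, -0.988, -0.0], [-0.0, 0.0, -1.0]]
wrist_force: [-1.1, 0.1, -4.6]
gripper_width: 0.633
gripper_force: 30.0
```

>>> step_arm(targets="0 0 0.1 0;0 0 0 0;0 0 0 0")

```text
time_s: 20.88
tcp_pos: [0.5079, 0.3483, 0.06]
ee_rot: [[0.988, 0.152, -0.0], [0.152, -0.988, -0.0], [-0.0, 0.0, -1.0]]
wrist_force: [0.0, -0.4, -4.3]
gripper_width: 0.635
gripper_force: 30.0
```

>>> step_arm(targets="0 0 0.05 0;0 0 0 0;0 0 0 0")

```text
time_s: 21.13
tcp_pos: [0.5079, 0.3484, 0.0595]
ee_rot: [[0.988, 0.151, -0.0], [0.151, -0.988, 0.0], [-0.0, -0.0, -1.0]]
wrist_force: [0.6, 0.2, -3.8]
gripper_width: 0.638
gripper_force: 30.0
```

>>> step_arm(targets="0 0 0.08 0;0 0 0 0;0 0 0 0")

```text
time_s: 21.38
tcp_pos: [0.5081, 0.3485, 0.059]
ee_rot: [[0.988, 0.152, 0.0], [0.152, -0.988, 0.0], [0.0, -0.0, -1.0]]
wrist_force: [-0.2, 0.4, -3.0]
gripper_width: 0.639
gripper_force: 30.0
```

>>> step_arm(targets="0 0 0.08 0;0 0 0 0;0 0 0 0")

```text
time_s: 21.63
tcp_pos: [0.5082, 0.3487, 0.0588]
ee_rot: [[0.988, 0.152, 0.001], [0.152, -0.988, 0.001], [0.001, -0.001, -1.0]]
wrist_force: [-1.2, -0.0, 3.8]
gripper_width: 0.638
gripper_force: 30.0
```

>>> step_arm(targets="0 0 0 0;0 0 0 0;0 0 0 0;0 0 0 0;0 0 0 0;0 0 0 0", claw=8.7)

```text
time_s: 22.13
tcp_pos: [0.508, 0.3484, 0.0579]
ee_rot: [[0.988, 0.152, 0.0], [0.152, -0.988, -0.0], [-0.0, 0.0, -1.0]]
wrist_force: [-0.6, -0.3, -0.2]
gripper_width: 0.964
gripper_force: 0.0
```

>>> step_arm(targets="0 0 -1 0;0 0 -3 0;0 0 -4 0;0 0 -4 0;0 0 -4 0;0 0 -4 0;0 0 -3.4 0;0 0 -0.5 0;0 0 0 0")

```text
time_s: 22.88
tcp_pos: [0.5088, 0.3491, 0.3015]
ee_rot: [[0.988, 0.152, 0.006], [0.152, -0.988, 0.006], [0.007, -0.005, -1.0]]
wrist_force: [-0.5, -0.1, 0.4]
gripper_width: 0.998
gripper_force: 0.0
```

>>> step_arm(targets="-0.3 4.11 0 0;-0.3 4.11 0 0;-0.3 4.11 0 0;-0.3 4.11 0 0;-0.3 4.11 0 0;-0.3 4.11 0 0;-0.3 4.11 0 0;-0.3 4.11 0 0;-0.3 4.11 0 0;-0.3 4.11 0 0;-0.3 4.11 0 0;-0.3 4.11 0 0")

```text
time_s: 23.88
tcp_pos: [0.5459, -0.1464, 0.2954]
ee_rot: [[0.988, 0.151, -0.003], [0.151, -0.988, 0.001], [-0.003, -0.001, -1.0]]
wrist_force: [1.0, 0.2, 0.6]
gripper_width: 1.001
gripper_force: 0.0
```

>>> step_arm(targets="-0.3 4.11 0 0;0 0 0 6.7;0 0 0 6.7;0 0 0 6.7;0 0 0 0;0 0 0 0")

```text
time_s: 24.38
tcp_pos: [0.5497, -0.1856, 0.2956]
ee_rot: [[0.981, -0.195, -0.003], [-0.195, -0.981, 0.0], [-0.003, 0.0, -1.0]]
wrist_force: [0.2, 0.5, -0.7]
gripper_width: 0.996
gripper_force: 0.0
```

```bash
python3 - <<'E'
from h import *
s,c=snap('wrist','w4.png'); cv2.imwrite('pics/w4b.png',c['frame'][:300, 100:420])
cv2.imwrite('pics/x.png',c['frame'])
s,c=snap('side','s4.png')
a=cv2.resize(c['frame'][240:340,200:333],(399,300),interpolation=cv2.INTER_CUBIC)
b=load('w4.png')[1]['frame'][:300,60:460]
cv2.imwrite('pics/m4.png',np.hstack([a,b]))
go(.5505,-.1865,.131,-11.4)
E
```

```text
t 24.48 tcp [ 0.55   -0.1854  0.2962] yaw -11.23 tiltz [-0.0015  0.0003] F [ 0.2  0.3 -0.3] w 86.9 g 0.0
turn 0.17 then x 0.07 y 0.10 z 16.52 cm
```

View pics/m4.png

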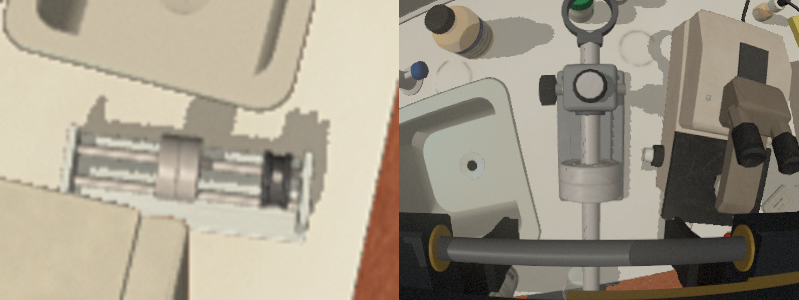

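The small weight and collar lie squarely on the rods, with room for the large weight between them. On the bar, the large weight spans rows 161–200 of the wrist picture.

```bash
python3 - <<'E'
from h import *
W=load('w4.png')
for u,v,z in [(251,161,.175),(251,202,.165),(220,182,.147),(284,182,.147)]: print(atz(*W,u,v,z))
E
```

```text
[ 0.57473603 -0.1912449   0.175     ]
[ 0.53165124 -0.18264907  0.165     ]
[ 0.55485529 -0.15322293  0.147     ]
[ 0.54149655 -0.22071038  0.147     ]
```

>>> step_arm(targets="0.1 0.1 3.5 0.2;0 0 3.5 0;0 0 3.5 0;0 0 3.5 0;0 0 2 0;0 0 0.7 0;0 0 0 0;0 0 0 0")

```text
time_s: 25.15
tcp_pos: [0.5521, -0.1869, 0.131]
ee_rot: [[0.98, -0.199, 0.002], [-0.199, -0.98, -0.001], [0.002, 0.0, -1.0]]
wrist_force: [-0.1, 0.1, 1.5]
gripper_width: 1.0
gripper_force: 0.0
```

>>> step_arm(targets="0 0 0 0;0 0 0 0;0 0 0 0;0 0 0 0;0 0 0 0;0 0 0 0;0 0 0 0", claw=5.5)

```text
time_s: 25.73
tcp_pos: [0.5519, -0.1862, 0.1307]
ee_rot: [[0.98, -0.2, 0.002], [-0.2, -0.98, 0.0], [0.002, -0.001, -1.0]]
wrist_force: [0.9, 5.8, 3.7]
gripper_width: 0.749
gripper_force: 29.9
```

>>> step_arm(targets="0 0 -0.15 0;0 0 -0.15 0;0 0 0 0;0 0 0 0;0 0 0 0")

```text
time_s: 26.15
tcp_pos: [0.5497, -0.1869, 0.1317]
ee_rot: [[0.979, -0.201, -0.004], [-0.201, -0.979, 0.001], [-0.004, 0.0, -1.0]]
wrist_force: [-0.8, 0.7, -7.2]
gripper_width: 0.752
gripper_force: 29.9
```

>>> step_arm(targets="0 0 -0.1 0;0 0 0 0;0 0 0 0")

```text
time_s: 26.4
tcp_pos: [0.5509, -0.1871, 0.1337]
ee_rot: [[0.98, -0.201, -0.001], [-0.201, -0.98, -0.0], [-0.001, 0.0, -1.0]]
wrist_force: [0.0, 0.4, -6.6]
gripper_width: 0.755
gripper_force: 29.9
```

>>> step_arm(targets="-0.6 0 0 0;-1 0 0 0;-1 0 0 0;-1 0 0 0;-1 0 0 0;-1 0 0 0;0 0 0 0")

```text
time_s: 26.98
tcp_pos: [0.4932, -0.1751, 0.134]
ee_rot: [[0.98, -0.201, -0.002], [-0.201, -0.98, 0.001], [-0.003, -0.0, -1.0]]
wrist_force: [-1.1, 1.8, -7.2]
gripper_width: 0.754
gripper_force: 29.9
```

>>> step_arm(targets="-0.6 -0.05 0 0;-1 0 0 0;-1 0 0 0;-1 0 0 0;-1 0 0 0;-1 0 0 0;0 0 0 0")

```text
time_s: 27.57
tcp_pos: [0.4384, -0.1634, 0.1337]
ee_rot: [[0.98, -0.201, -0.003], [-0.201, -0.98, 0.001], [-0.003, -0.0, -1.0]]
wrist_force: [-0.4, -0.5, -7.2]
gripper_width: 0.748
gripper_force: 29.9
```

>>> step_arm(targets="-0.8 0 0 0;-1 0 0 0;-1 0 0 0;-1 0 0 0;-1 0 0 0;-1 0 0 0;-1 0 0 0;-1 0 0 0;-0.6 0 0 0;0 0 0 0;0 0 0 0")

```text
time_s: 28.48
tcp_pos: [0.3595, -0.147, 0.1343]
ee_rot: [[0.98, -0.2, 0.001], [-0.2, -0.98, -0.0], [0.001, -0.0, -1.0]]
wrist_force: [1.0, -0.5, -5.5]
gripper_width: 0.75
gripper_force: 29.9
```

>>> step_arm(targets="0 0 -2 0;0 0 -3.8 0;0 0 -3.8 0;0 0 -3.8 -5.05;0 0 -3.4 -5.05;0 0 -0.7 -5.05;0 0 0 -5;0 0 0 0;0 0 0 0")

```text
time_s: 29.23
tcp_pos: [0.3592, -0.1469, 0.3084]
ee_rot: [[0.989, 0.147, -0.001], [0.147, -0.989, 0.0], [-0.001, -0.0, -1.0]]
wrist_force: [-0.3, -0.3, -6.9]
gripper_width: 0.746
gripper_force: 29.9
```

>>> step_arm(targets="1.34 -3.6 0 0;1.34 -3.6 0 0;1.34 -3.6 0 0;1.34 -3.6 0 0;1.34 -3.6 0 0;1.34 -3.6 0 0;1.34 -3.6 0 0;1.34 -3.6 0 0;1.34 -3.6 0 0;1.34 -3.6 0 0;1.34 -3.6 0 0;1.34 -3.6 0 0")

```text
time_s: 30.23
tcp_pos: [0.4538, 0.306, 0.3075]
ee_rot: [[0.989, 0.147, -0.002], [0.147, -0.989, -0.002], [-0.002, 0.002, -1.0]]
wrist_force: [1.2, -0.8, -6.0]
gripper_width: 0.747
gripper_force: 29.9
```

>>> step_arm(targets="1.34 -3.6 0 0;0 0 0 0;0 0 0 0;0 0 0 0")

```text
time_s: 30.57
tcp_pos: [0.4615, 0.3416, 0.307]
ee_rot: [[0.989, 0.148, -0.002], [0.148, -0.989, -0.003], [-0.003, 0.003, -1.0]]
wrist_force: [-0.3, -0.6, -6.6]
gripper_width: 0.753
gripper_force: 29.9
```

```bash
python3 - <<'E'
from h import *
go(.4619,.3412,.071,8.6)
E
```

```text
t 30.57 tcp [0.4615 0.3416 0.307 ] yaw 8.51 tiltz [-0.0025 -0.0032] F [-0.3 -0.6 -6.6] w 65.5 g 29.9
turn -0.09 then x 0.03 y 0.05 z 23.60 cm
```

>>> step_arm(targets="0 0.05 3.8 -0.1;0 0 3.8 0;0 0 3.8 0;0 0 3.8 0;0 0 3.8 0;0 0 2.6 0;0 0 1.2 0;0 0 0.6 0;0 0 0.2 0;0 0 0 0;0 0 0 0")

```text
time_s: 31.48
tcp_pos: [0.4628, 0.3419, 0.0747]
ee_rot: [[0.989, 0.15, 0.002], [0.15, -0.989, 0.002], [0.003, -0.002, -1.0]]
wrist_force: [-0.8, -0.7, -6.6]
gripper_width: 0.744
gripper_force: 29.9
```

>>> step_arm(targets="0 0 0.15 0;0 0 0.1 0;0 0 0.1 0;0 0 0 0;0 0 0 0")

```text
time_s: 31.9
tcp_pos: [0.4619, 0.3413, 0.0696]
ee_rot: [[0.989, 0.151, 0.0], [0.151, -0.989, 0.0], [0.0, -0.0, -1.0]]
wrist_force: [-0.3, -1.0, -6.7]
gripper_width: 0.744
gripper_force: 29.9
```

>>> step_arm(targets="0 0 0.1 0;0 0 0.1 0;0 0 0 0;0 0 0 0")

```text
time_s: 32.23
tcp_pos: [0.4618, 0.3412, 0.0673]
ee_rot: [[0.989, 0.151, -0.0], [0.151, -0.989, -0.0], [-0.0, 0.0, -1.0]]
wrist_force: [-0.6, 0.1, -6.5]
gripper_width: 0.75
gripper_force: 29.9
```

>>> step_arm(targets="0 0 0.1 0;0 0 0.1 0;0 0 0 0;0 0 0 0")

```text
time_s: 32.57
tcp_pos: [0.4618, 0.3411, 0.0653]
ee_rot: [[0.989, 0.151, -0.0], [0.151, -0.989, -0.0], [-0.0, 0.0, -1.0]]
wrist_force: [0.4, 0.6, -5.9]
gripper_width: 0.75
gripper_force: 29.9
```

>>> step_arm(targets="0 0 0.08 0;0 0 0 0;0 0 0 0")

```text
time_s: 32.82
tcp_pos: [0.462, 0.3414, 0.0648]
ee_rot: [[0.989, 0.151, 0.0], [0.151, -0.989, 0.0], [0.0, -0.0, -1.0]]
wrist_force: [0.7, 0.3, -7.5]
gripper_width: 0.748
gripper_force: 29.9
```

>>> step_arm(targets="0 0 0.06 0;0 0 0 0;0 0 0 0")

```text
time_s: 33.07
tcp_pos: [0.4621, 0.3415, 0.0646]
ee_rot: [[0.989, 0.151, 0.001], [0.151, -0.989, 0.001], [0.001, -0.0, -1.0]]
wrist_force: [-0.1, -1.4, -2.8]
gripper_width: 0.753
gripper_force: 30.0
```

>>> step_arm(targets="0 0 0.06 0;0 0 0 0;0 0 0 0")

```text
time_s: 33.32
tcp_pos: [0.4622, 0.3417, 0.0644]
ee_rot: [[0.989, 0.151, 0.001], [0.151, -0.989, 0.001], [0.001, -0.001, -1.0]]
wrist_force: [-1.4, -0.3, 2.1]
gripper_width: 0.747
gripper_force: 30.0
```

>>> step_arm(targets="0 0 0 0;0 0 0 0;0 0 0 0;0 0 0 0;0 0 0 0;0 0 0 0", claw=8.7)

```text
time_s: 33.82
tcp_pos: [0.462, 0.3413, 0.0634]
ee_rot: [[0.989, 0.151, 0.0], [0.151, -0.989, 0.0], [0.0, -0.0, -1.0]]
wrist_force: [0.2, -0.1, 0.1]
gripper_width: 0.992
gripper_force: 0.0
```

>>> step_arm(targets="0 0 -1 0;0 0 -3 0;0 0 -4 0;0 0 -2 0;0 0 0 0;0 0 0 0")

```text
time_s: 34.32
tcp_pos: [0.4623, 0.3419, 0.1657]
ee_rot: [[0.989, 0.151, 0.003], [0.151, -0.989, 0.003], [0.003, -0.003, -1.0]]
wrist_force: [0.2, -0.6, -0.3]
gripper_width: 0.999
gripper_force: 0.0
```

```bash
python3 - <<'E'
from h import *
s,c=snap('wrist','w5.png')
s2,c2=snap('side','s5.png')
a=cv2.resize(c2['frame'][240:340,200:333],(399,300),interpolation=cv2.INTER_CUBIC)
cv2.imwrite('pics/m5.png',np.hstack([a,c['frame'][:300,60:460]]))
go(.4200,.3348,.20,8.6)
E
```

```text
t 34.42 tcp [0.4612 0.3407 0.1629] yaw 8.64 tiltz [-0.0013 -0.0009] F [ 0.6 -0.2  0.2] w 87.1 g 0.0
turn 0.04 then x -4.17 y -0.04 z -3.71 cm
```

View pics/m5.png

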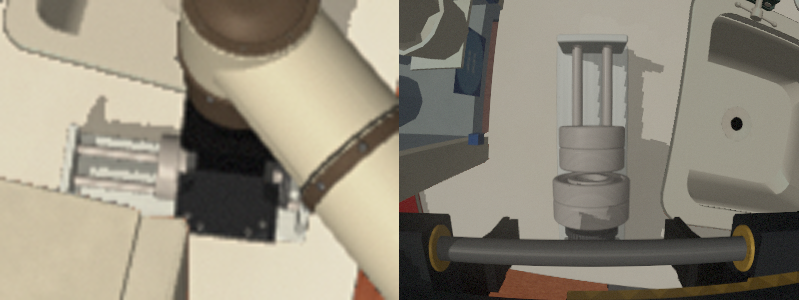

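Both weights lie in line on the rods at about (591,148) and (591,200), with a clear gap. Next I'll fetch the collar.

>>> step_arm(targets="-2.1 0 0 0;-2.07 -0.04 0 0;0 0 3 0;0 0 3 0;0 0 2.5 0;0 0 1.5 0;0 0 0.7 0;0 0 0 0;0 0 0 0;0 0 0 0")

```text
time_s: 35.25
tcp_pos: [0.4211, 0.3359, 0.0573]
ee_rot: [[0.989, 0.151, 0.001], [0.151, -0.989, 0.001], [0.001, -0.001, -1.0]]
wrist_force: [-0.5, 0.9, 0.7]
gripper_width: 1.0
gripper_force: 0.0
```

```bash
python3 - <<'E'
from h import *
go(.4198,.3346,.0555,8.6)
E
```

```text
t 35.25 tcp [0.4211 0.3359 0.0573] yaw 8.68 tiltz [0.0011 0.0011] F [-0.5  0.9  0.7] w 87.0 g 0.0
turn 0.08 then x -0.15 y 0.11 z 0.18 cm
```

>>> step_arm(targets="-0.1 0.1 0.15 0.08;0 0 0 0;0 0 0 0")

```text
time_s: 35.5
tcp_pos: [0.4199, 0.3344, 0.0556]
ee_rot: [[0.989, 0.149, 0.001], [0.149, -0.989, 0.001], [0.001, -0.001, -1.0]]
wrist_force: [0.1, -0.9, -0.6]
gripper_width: 1.005
gripper_force: 0.0
```

>>> step_arm(targets="0 0 0 0;0 0 0 0;0 0 0 0;0 0 0 0;0 0 0 0;0 0 0 0;0 0 0 0;0 0 0 0", claw=4)

```text
time_s: 36.17
tcp_pos: [0.4204, 0.3356, 0.0554]
ee_rot: [[0.989, 0.15, 0.002], [0.15, -0.989, 0.003], [0.002, -0.002, -1.0]]
wrist_force: [0.1, 2.4, 0.4]
gripper_width: 0.55
gripper_force: 30.0
```

>>> step_arm(targets="0 0 -0.5 0;0 0 -2 0;0 0 -4 0;0 0 -4 0;0 0 -4 0;0 0 -4 0;0 0 -4 0;0 0 -2 0;0 0 0 0;0 0 0 0")

```text
time_s: 37.0
tcp_pos: [0.4193, 0.3338, 0.3006]
ee_rot: [[0.989, 0.149, -0.0], [0.149, -0.989, 0.001], [-0.0, -0.001, -1.0]]
wrist_force: [-0.4, 0.2, -2.6]
gripper_width: 0.542
gripper_force: 30.0
```

```bash
python3 - <<'E'
from h import *
go(.362,-.1475,.30,8.6)
E
```

```text
t 37.00 tcp [0.4193 0.3338 0.3006] yaw 8.56 tiltz [-0.0003  0.0011] F [-0.4  0.2 -2.6] w 47.2 g 30.0
turn -0.04 then x -12.86 y 46.73 z 0.06 cm
```

>>> step_arm(targets="-1.02 3.92 0 0;-1.02 3.92 0 0;-1.02 3.92 0 0;-1.02 3.92 0 0;-1.02 3.92 0 0;-1.02 3.92 0 0;-1.02 3.92 0 0;-1.02 3.92 0 0;-1.02 3.92 0 0;-1.02 3.92 0 0;-1.02 3.92 0 0;-1.02 3.92 0 0")

```text
time_s: 38.0
tcp_pos: [0.3664, -0.1508, 0.2979]
ee_rot: [[0.989, 0.149, -0.005], [0.149, -0.989, 0.001], [-0.004, -0.002, -1.0]]
wrist_force: [1.6, 0.1, -1.3]
gripper_width: 0.549
gripper_force: 30.0
```

>>> step_arm(targets="0 0 0 6.7;0 0 0 6.7;0 0 0 6.7;0 0 0 0;0 0 3 0;0 0 4 0;0 0 4 0;0 0 3 0;0 0 1.5 0;0 0 0.8 0;0 0 0 0;0 0 0 0")

```text
time_s: 39.0
tcp_pos: [0.3691, -0.1492, 0.137]
ee_rot: [[0.98, -0.198, -0.001], [-0.198, -0.98, -0.0], [-0.001, 0.001, -1.0]]
wrist_force: [0.1, -0.5, -0.9]
gripper_width: 0.55
gripper_force: 30.0
```

```bash
python3 - <<'E'
from h import *
go(.370,-.1496,.1355,-11.4)
s,c=snap('wrist','w6.png')
s2,c2=snap('scene','s6.png')
a=cv2.resize(c2['frame'][185:285,240:373],(399,300),interpolation=cv2.INTER_CUBIC)
cv2.imwrite('pics/m6.png',np.hstack([a,c['frame'][:300,60:460]]))
E
```

```text
t 39.00 tcp [ 0.3691 -0.1492  0.137 ] yaw -11.40 tiltz [-0.0007 -0.0004] F [ 0.1 -0.5 -0.9] w 47.8 g 30.0
turn -0.00 then x 0.10 y 0.02 z 0.15 cm
```

View pics/m6.png

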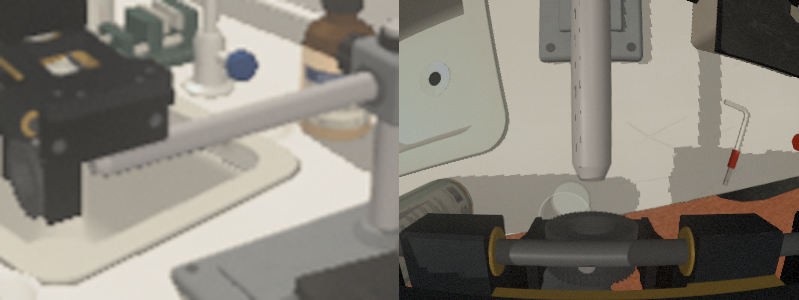

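The wrist view shows the bar tip (592,170) in line with the held collar (about 589), so I'll insert it.

>>> step_arm(targets="0 0 0.12 0;0.6 0 0 0;0.8 0 0 0;0.6 0 0 0;0.5 0 0 0;0 0 0 0")

```text
time_s: 39.6
tcp_pos: [0.395, -0.1544, 0.1359]
ee_rot: [[0.98, -0.2, 0.001], [-0.2, -0.98, -0.0], [0.001, 0.0, -1.0]]
wrist_force: [-0.3, -0.3, -1.4]
gripper_width: 0.547
gripper_force: 30.0
```

>>> step_arm(targets="0.5 0 0 0;0.5 0 0 0;0.5 0 0 0;0 0 0 0")

```text
time_s: 39.93
tcp_pos: [0.4094, -0.1574, 0.1358]
ee_rot: [[0.98, -0.199, 0.001], [-0.199, -0.98, -0.0], [0.001, 0.0, -1.0]]
wrist_force: [-0.1, 0.1, -1.0]
gripper_width: 0.546
gripper_force: 30.0
```

>>> step_arm(targets="0.7 0 0 0;0.8 0 0 0;0.8 0 0 0;0.8 0 0 0;0.8 0 0 0;0.8 0 0 0;0.3 0 0 0;0 0 0 0;0 0 0 0")

```text
time_s: 40.68
tcp_pos: [0.4569, -0.1671, 0.1355]
ee_rot: [[0.98, -0.2, -0.001], [-0.2, -0.98, 0.0], [-0.001, -0.0, -1.0]]
wrist_force: [-0.3, 0.7, -2.4]
gripper_width: 0.55
gripper_force: 30.0
```

>>> step_arm(targets="0 0 0.1 0;0 0 0.1 0;0 0 0.05 0;0 0 0 0;0 0 0 0")

```text
time_s: 41.1
tcp_pos: [0.457, -0.1671, 0.1333]
ee_rot: [[0.98, -0.2, 0.0], [-0.2, -0.98, 0.0], [0.0, -0.0, -1.0]]
wrist_force: [0.2, 0.5, -1.5]
gripper_width: 0.543
gripper_force: 30.0
```

>>> step_arm(targets="0 0 0 0;0 0 0 0;0 0 0 0;0 0 0 0;0 0 0 0;0 0 0 0;0 0 0 0;0 0 0 0", claw=8.7)

```text
time_s: 41.77
tcp_pos: [0.4571, -0.1672, 0.1333]
ee_rot: [[0.98, -0.2, -0.0], [-0.2, -0.98, -0.0], [-0.0, 0.0, -1.0]]
wrist_force: [0.2, -0.7, 0.7]
gripper_width: 0.982
gripper_force: 0.0
```

>>> step_arm(targets="0 0 -1 0;0 0 -2.5 0;0 0 -3.5 0;0 0 -3.5 0;0 0 -3.5 0;0 0 -3 0;-3 0 0 0;-3 0 0 0;0 0 0 0;0 0 0 0;0 0 0 0")

```text
time_s: 42.68
tcp_pos: [0.3986, -0.1552, 0.3035]
ee_rot: [[0.98, -0.199, 0.001], [-0.199, -0.98, -0.0], [0.001, 0.0, -1.0]]
wrist_force: [0.4, 0.5, -0.6]
gripper_width: 1.0
gripper_force: 0.0
```

```bash
python3 - <<'E'
from h import *
go(0.4,-.15,.3,-11)
s,c=snap('wrist','w7.png')
s2,c2=snap('side','s7.png')
a=cv2.resize(c2['frame'][80:360,170:370],(400,560)); b=cv2.resize(c['frame'][:280,60:460],(400,280))
b=np.vstack([b,cv2.resize(cams.capture('scene')['frame'][120:316,130:410],(400,280))])
cv2.imwrite('pics/m7.png',np.hstack([a,b]))
E
```

```text
t 42.68 tcp [ 0.3986 -0.1552  0.3035] yaw -11.50 tiltz [ 0.0009 -0.0002] F [ 0.4  0.5 -0.6] w 87.0 g 0.0
turn -0.50 then x 0.04 y -0.54 z 0.35 cm
```

View pics/m7.png

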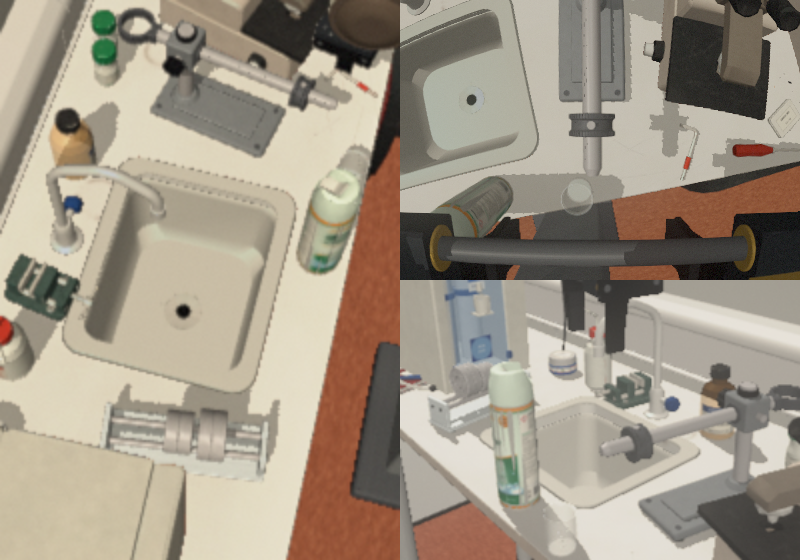

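The collar is on the bar well past its end, at about (591,125). Both weights rest on the rods at about (180,435) and (212,435), and the can, bottles and beaker are undisturbed. I'm handing in.

```bash
python3 -c "
from station import r
print(r.finish_job())"
```

```text
the job is handed in; nothing more can be done
None
```

I handed the job in at about 43 s. Both weights lie on the rest's rods with their bores in line, the stop collar is back on the bar past its end, and the can, bottles and beaker were not disturbed. No verdict came back.

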